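# Bring the amber filter over the dish and open the shutter

## Task

Using the closed fingertips as one finger, lightly push a spoke of the filter wheel round until the amber filter is centred above the lit port and the little dish lying on it, with the shutter still closed. Then push the red shutter handle clockwise (seen from above) with the finger, as far as it goes or nearly so, so that the black shutter blade swings right out from over the dish. Only push, never grip the wheel or the handle, and leave the dish and all the other loose things standing where they are.

Things in the scene. Friction and masses are not known exactly. Their poses are not given: they have to be found in the camera images.
- viewer: the filter viewer, fixed to the table: white base plate 250 x 220 mm, 15 mm thick (it reaches from x -80 to +170 mm and from y -140 to +80 mm in its frame). Origin on the table under the wheel's axis; x points from the wheel's axis to the lit port, z up. A red V mark on the plate just outside the wheel, 143 mm from the axis, points at the port
- axis (a point): point on the wheel's vertical axis, 65 mm above the table. Hub 40 mm across, top at 83 mm. Four aluminium spokes 90 degrees apart, 10 mm wide, 17 to 75 mm from the axis, undersides at 58 and tops at 72 mm, open space below down to the plate (dish top at 27, shutter blade top at 41 mm). At each spoke's end a filter in a black frame 50 mm across, 60 to 70 mm high, centred 95 mm from the axis
- wheel (a joint): angle of the filter wheel about its vertical axis, rad, growing anticlockwise seen from above; 0 (or any whole turn) = amber filter exactly over the port, so amber lies at angle viewer-yaw + joint; anticlockwise from it follow blue, neutral grey and green. It turns endlessly both ways, has no detents, stays where it is left and needs about 0.08 N m
- amber (a point): centre of the amber (orange) filter, glass 42 mm across, 65 mm above the table
- port (a point): centre of the lit round port, 24 mm across, on top of the base plate, 15 mm above the table, 95 mm from the wheel's axis; the dish lies on it and the closed shutter blade hides it
- dish: clear loose dish, 37 mm across, 12 mm high, lying on the port, below the wheel and the shutter blade; origin at the centre of its underside; must stay there
- shutter (a joint): angle of the shutter about its vertical pivot, rad: 0 = closed (black blade, 52 mm across, right over the port), growing clockwise seen from above as it opens; stop at 1.35. Stays where it is left; needs about 0.05 N m. Blade and red handle are one piece and turn together
- pivot (a point): the shutter's pivot axis, at the mid-height region of the handle, 44 mm above the table; in the viewer's frame at x +95, y -85 mm; steel boss 22 mm across, top 56 mm above the table
- handle (a point): point on the centre line of the red handle, 55 mm from the pivot, 45 mm above the table. The handle is a straight radial bar 10 mm wide, 18 mm high (36 to 54 mm above the table) reaching 72 mm from the pivot, outside the wheel's rim. With the shutter closed it points 20 degrees clockwise of the viewer's x axis, and when open about 97 degrees clockwise of it
- blade (a point): centre of the black shutter blade, 85 mm from the pivot, 39 mm above the table, 110 degrees anticlockwise of the handle
- bottle: brown bottle, blue cap, 60 mm across, 150 mm high, loose; origin at the centre of its underside; not part of the job
- jar: small clear jar with white lid, 54 mm across, 65 mm high, loose; origin under its centre; not part of the job
- beaker: open clear beaker, 64 mm across, 85 mm high, loose; origin under its centre; not part of the job
- tipbox: blue box with clear lid, 120 x 80 mm, 60 mm high, loose; origin under its centre; not part of the job
- slidebox: grey slide box, 90 x 40 mm, 28 mm high, loose; origin under its centre; not part of the job
- marker: green marker pen with black cap, 120 mm long, 15 mm thick, lying loose along its x axis; origin under its centre; not part of the job

How it is judged:
By the outcome, as a careful person would: the job done as asked, in the order asked, and still so for the second after the job is handed in, with the robot touching nothing.
It also fails if it takes over 61 s, if anything falls off the work surface, if the arm or the gripper's body presses on something with over 40 N, if the wrist force passes 120 N, or if a joint passes its speed limit or range.

## Robot

A 6-joint arm with a two-finger parallel gripper is mounted at the origin on the work surface. World frame = base frame: x ahead of the robot, y to its left, z up, the work surface at z = 0. Lengths are in m, angles in rad, forces in N, time in s.
With the tool pointing down it reaches from about 0.275 to 0.725 m from the base axis. Payload 15.9 kg.
Tool frame: the origin (TCP) lies at the very end of the fingers, on their centre line; the grasp point (between the pads) lies 19 mm behind it; z points along the fingers, y is the direction in which the jaws open and shut (so a half turn about z gives the same grasp; the last joint's range is limited). The gripper opens to 85 mm and grips with 20 to 120 N. Pads are 22 mm wide; open, the fingers measure 114 mm over their backs; the gripper's body (76 mm by 85 mm) begins 54 mm behind the grasp point. The pads swing forward as they close: fully open they stand 13 mm farther back than shut.
Start: joints at [1.167, 0.213, -0.034, 1.323, 0, 1.571], TCP at [0.196, 0.46, 0.231] pointing down, gripper open.
Joint ranges: [-2.98, 2.98], [-0.74, 1.72], [-1.14, 1.35], [-2.1, 2.04], [-1.57, 1.44], [-3.14, 3.14]. Speed limits (rad/s): [1.89, 1.89, 2.39, 2.57, 3.14, 3.14].

## Interface

Orientations are given as [roll, pitch, yaw] about the fixed x, y, z axes, in that order (R = Rz(yaw) Ry(pitch) Rx(roll)).
In Python, from workcell import robot, optics gives the robot as it stands.
- The arm moves only by the tool play_rows, never from a script. Its argument "targets" is a list of rows, each a list of 3 entries, a list of its own where there are three numbers: the turn, a rotation vector about the tool's x, y, z in degrees, then the shift along the tool's x, y, z in mm, then the finger opening in mm, from 0 to 85.4. In form: [[[rx, ry, rz], [dx, dy, dz], fingers], ...]. A call has 1 to 10 rows; each row is the pose to reach, as a shift and turn from the pose commanded when the call began, along the tool's axes at that moment; what a row does not reach only later rows make up. A row lasts 1/12 s, in which the tool goes at most 41.7 mm and 7.16 degrees, less where a joint would pass 70% of its speed; a pose out of reach is approached as far as the arm can. A call with a gripper value outside its range is refused whole. The fingers move at their own pace and stop on an object; the grip force is fixed at half the most. Time passes only in rows, so rows that repeat a pose let the fingers close. It gives the time, the measured TCP pose, the force and the opening at its end, in the units of the state.
- robot.read_state(): the state, without advancing time (a new reading comes with each control period).
- optics.camera(name): name is "side" or "top" or "wrist"; returns the picture (420x560x3 uint8, blue, green, red); there is no depth.
- optics.camera_info(name): a dict with "intrinsics" (3x3 intrinsics, pixels), "rvec" (rotation vector, rad) and "tvec" (3), from world to camera coordinates, as OpenCV has them. Camera axes: x right, y down, z forward; pixel columns grow to the right and rows downward; lengths in m; the calibration is good to about 2 mm. A picture is of the moment at which its call begins: read the wrist's pose just before it. camera_info takes no time and is no camera call; for the wrist camera it gives the pose at the moment of the call.
- robot.job_done(): hands the job in, once; it reports no verdict.
The state is a dict: "time_s": time; "joint_pos": joint angles; "qvel": joint speeds; "effort": joint torques, N m; "tool_pos": TCP position; "tool_rot": TCP orientation; "ft_force": force on the tool from outside, world axes, zero at the start; "ft_torque": the same for the moment, N m; "finger_gap": finger opening in m.
Only numpy, scipy, OpenCV 4.12 (cv2) and the standard library are available. Lean on these libraries where they do the work, as an engineer would, in place of code of your own. Each camera call takes 0.05 s, during which the arm holds its last target.

## Working session

There is one attempt and no reset: what is moved stays moved. The work goes in short steps, Python scripts to look and compute and a tool call to move; the robot and the scene stay as the last step left them, time stands still between calls to the robot, and variables do not carry over. Pictures are saved under pics/ and viewed, and the job is handed in when it is done.

Besides the shell and the picture viewer there is one more tool, called after "Call:" as a command line: name --argument value ..., lists and objects as JSON in quotes. play_rows: Moves the arm, as the interface text tells. Its arguments: {"type":"object","properties":{"targets":{"type":"array","items":{"type":"array"}}},"required":["targets"]}

```bash
mkdir -p pics; python3 - <<'E'
from workcell import robot, optics
import cv2
for n in ("top","side"):
    cv2.imwrite(f"pics/{n}0.png",optics.camera(n))
    i=optics.camera_info(n);print(n,i)
s=robot.read_state();print(s['time_s'],s['tool_pos'],s['tool_rot'],s['finger_gap'])
E
```

```text
top {'intrinsics': array([[437.07964999,   0.        , 282.67206791],
       [  0.        , 437.07964999, 214.13228969],
       [  0.        ,   0.        ,   1.        ]]), 'rvec': array([ 2.10963996, -2.13617304,  0.20374714]), 'tvec': array([0.05659838, 0.54199699, 1.15970585])}
side {'intrinsics': array([[398.9175251 ,   0.        , 278.64287029],
       [  0.        , 398.9175251 , 217.27358364],
       [  0.        ,   0.        ,   1.        ]]), 'rvec': array([ 2.1256405 , -0.11486466,  0.07799399]), 'tvec': array([-0.50996432,  0.11306663,  0.96844328])}
0.1 [0.19632362 0.45951557 0.23086814] [-3.14059891e+00  7.28178469e-06  2.73781416e+00] 0.08518538022176497
```

View pics/top0.png

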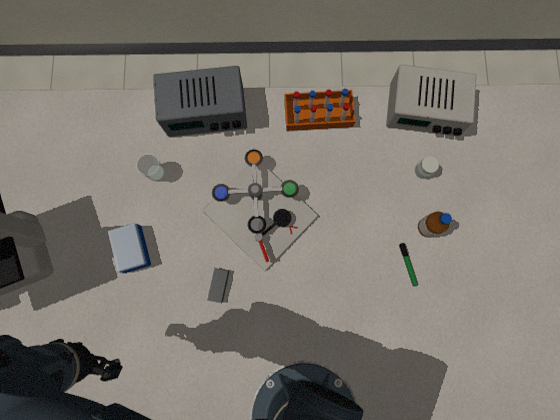

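View pics/side0.png

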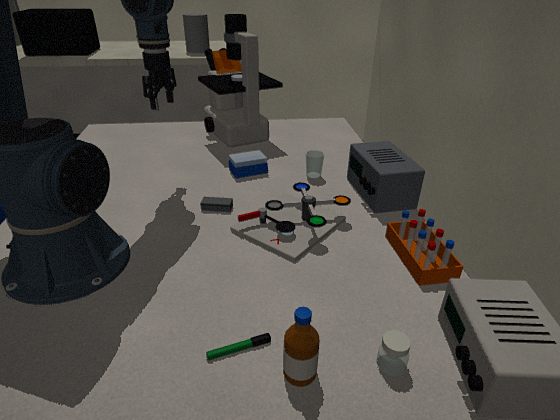

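```bash
cat > h.py <<'E'
import numpy as np, cv2
from workcell import robot, optics
def cam(n):
    i=optics.camera_info(n);R=cv2.Rodrigues(np.array(i['rvec']))[0];return i['intrinsics'],R,np.array(i['tvec']).ravel()
def ray(c,px,z):
    K,R,t=c;d=R.T@np.linalg.inv(K)@np.array([px[0],px[1],1.]);o=-R.T@t
    return o+d*(z-o[2])/d[2]
def proj(c,P):
    K,R,t=c;q=K@(R@np.array(P)+t);return q[:2]/q[2]
def tri(c1,p1,c2,p2):
    P=[c[0]@np.c_[c[1],c[2]] for c in (c1,c2)]
    X=cv2.triangulatePoints(P[0],P[1],np.array(p1,float).reshape(2,1),np.array(p2,float).reshape(2,1));return (X[:3]/X[3]).ravel()
def blobs(im,lo,hi,box,amin=8):
    h=cv2.cvtColor(im,cv2.COLOR_BGR2HSV);m=cv2.inRange(h,np.array(lo),np.array(hi))
    k=np.zeros_like(m);x0,y0,x1,y1=box;k[y0:y1,x0:x1]=m[y0:y1,x0:x1]
    n,l,s,ce=cv2.connectedComponentsWithStats(k)
    return [(int(s[i,4]),ce[i].round(1)) for i in range(1,n) if s[i,4]>=amin]
E
python3 - <<'E'
from h import *
im={n:cv2.imread(f'pics/{n}0.png') for n in('top','side')}
cv2.imwrite('pics/topc.png',cv2.resize(im['top'][140:280,190:330],None,fx=4,fy=4,interpolation=cv2.INTER_CUBIC))
cv2.imwrite('pics/sidec.png',cv2.resize(im['side'][170:270,220:370],None,fx=5,fy=5,interpolation=cv2.INTER_CUBIC))
box={'top':(195,145,325,275),'side':(225,175,360,265)}
col={'amber':((8,120,80),(20,255,255)),'blue':((110,100,50),(130,255,255)),'green':((45,100,50),(80,255,255)),'red':((0,120,80),(6,255,255)),'red2':((172,120,80),(180,255,255))}
C={n:cam(n) for n in im};B={}
for k,(lo,hi) in col.items():
    for n in im:
        b=blobs(im[n],lo,hi,box[n]);B[k,n]=b
        print(k,n,[(a,list(c),ray(C[n],c,.065 if k in('amber','blue','green') else .015).round(4)) for a,c in b])
for k in('amber','blue','green'):
    g=[max(B[k,n],key=lambda t:t[0])[1] for n in('top','side')]
    print(k,tri(C['top'],g[0],C['side'],g[1]).round(4))
E
```

```text
amber top [(136, [np.float64(253.3), np.float64(157.1)], array([0.7042, 0.1303, 0.065 ]))]
amber side [(63, [np.float64(341.4), np.float64(199.5)], array([0.7056, 0.1361, 0.065 ]))]
blue top [(134, [np.float64(220.4), np.float64(192.1)], array([0.6042, 0.2213, 0.065 ]))]
blue side [(21, [np.float64(239.6), np.float64(176.0)], array([0.4261, 0.3124, 0.065 ])), (54, [np.float64(300.9), np.float64(185.7)], array([0.6057, 0.2298, 0.065 ]))]
green top [(121, [np.float64(289.1), np.float64(188.5)], array([0.6121, 0.0311, 0.065 ]))]
green side [(81, [np.float64(316.1), np.float64(220.0)], array([0.6139, 0.0368, 0.065 ]))]
red top [(18, [np.float64(291.8), np.float64(228.5)], array([0.5078, 0.0243, 0.015 ])), (74, [np.float64(263.4), np.float64(250.6)], array([0.446 , 0.1052, 0.015 ]))]
red side [(42, [np.float64(248.5), np.float64(213.3)], array([0.4451, 0.169 , 0.015 ])), (18, [np.float64(275.3), np.float64(240.4)], array([0.5075, 0.0271, 0.015 ]))]
red2 top []
red2 side []
amber [0.7034 0.1301 0.0684]
blue [0.6035 0.2206 0.0697]
green [0.6119 0.0312 0.0685]
```

View pics/topc.png

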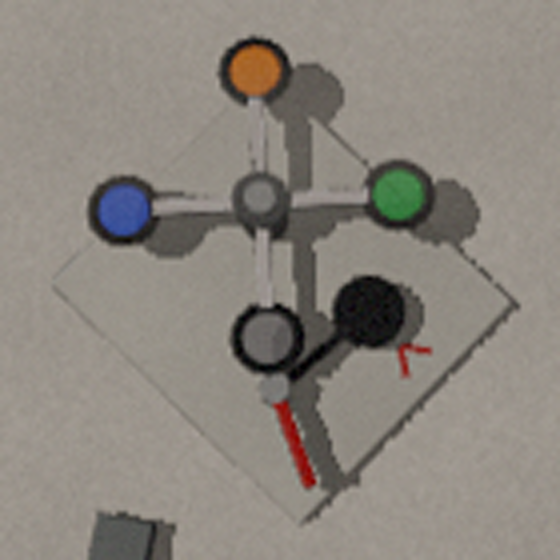

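View pics/sidec.png

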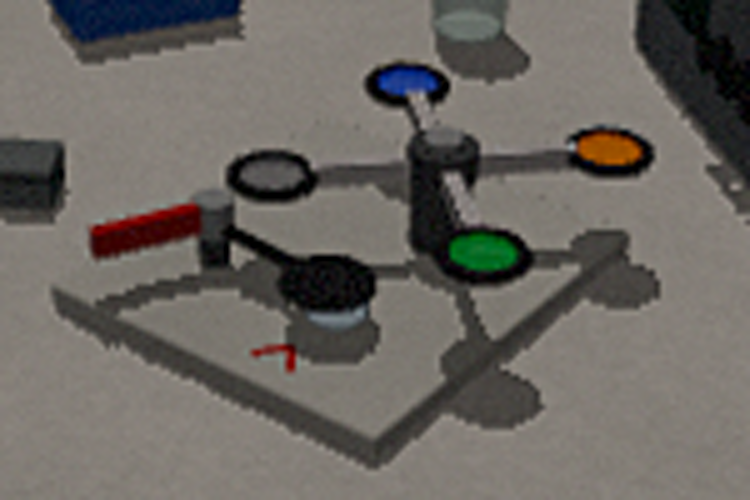

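```bash
python3 - <<'E'
from h import *
im={n:cv2.imread(f'pics/{n}0.png') for n in('top','side')}
C={n:cam(n) for n in im}
T=C['top']
ax=(ray(T,(220.4,192.1),.065)+ray(T,(289.1,188.5),.065))/2
print('axis',ax.round(4))
# crop px -> full (resize centre convention)
f=lambda x,y:((x+.5)/4-.5+190,(y+.5)/4-.5+140)
V={'tip':(f(401,346),.015),'cb':(f(302,516),.015),'cr':(f(515,304),.015),'cl':(f(54,285),.015),'hub':(f(260,195),.083),'neut':(f(267,339),.065),'piv':(f(275,389),.056),'blade':(f(370,311),.041)}
W={k:ray(T,*v) for k,v in V.items()}
for k,w in W.items():
    d=w-ax;print(k,w.round(4),'r',np.hypot(*d[:2]).round(4),'ang',np.degrees(np.arctan2(d[1],d[0])).round(1))
for k,v in{'cb':(170,-140),'cr':(170,80),'cl':(-80,-140),'piv':(95,-85),'blade':(95,0),'tip':(143,0)}.items():
    d=W[k]-ax; print(k,'yaw',np.degrees(np.arctan2(d[1],d[0])-np.arctan2(v[1],v[0])).round(1)%360,np.hypot(*v))
d=W['cb']-W['cr'];print('edge yaw',np.degrees(np.arctan2(d[1],d[0]))+90,np.hypot(*d[:2]))
d=W['cb']-W['cl'];print('edge yaw',np.degrees(np.arctan2(d[1],d[0])),np.hypot(*d[:2]))
E
```

```text
axis [0.6082 0.1262 0.065 ]
tip [0.5147 0.0297 0.015 ] r 0.1344 ang -134.1
cb [0.3955 0.1006 0.015 ] r 0.2142 ang -173.1
cr [ 0.544  -0.0521  0.015 ] r 0.1896 ang -109.8
cl [0.562 0.277 0.015] r 0.1577 ang 107.0
hub [0.6091 0.1255 0.083 ] r 0.0011 ang -37.2
neut [0.5125 0.1219 0.065 ] r 0.0958 ang -177.4
piv [0.4793 0.117  0.056 ] r 0.1292 ang -175.9
blade [0.5355 0.0514 0.041 ] r 0.1043 ang -134.2
cb yaw 226.3 220.22715545545242
cr yaw 225.0 187.88294228055935
cl yaw 226.8 161.24515496597098
piv yaw 225.9 127.47548783981962
blade yaw 225.8 95.0
tip yaw 225.9 143.0
edge yaw 224.20246560059718 0.21304492457563612
edge yaw -133.32869421549884 0.24256767843062638
```

```bash
cat >> h.py <<'E'
def rel(P,yawdeg):
    """world target -> (rz deg, dx,dy,dz mm) in present tool axes"""
    from scipy.spatial.transform import Rotation as Ro
    s=robot.read_state();R=Ro.from_euler('xyz',s['tool_rot']).as_matrix()
    d=R.T@(np.array(P)-s['tool_pos'])*1000
    psi=np.degrees(s['tool_rot'][2]);rz=-((yawdeg-psi+180)%360-180)
    return rz.round(1),d.round(1)
def st():
    s=robot.read_state();print('t',s['time_s'],'pos',np.round(s['tool_pos'],4),'rpy',np.degrees(s['tool_rot']).round(1),'F',np.round(s['ft_force'],1),'gap',round(s['finger_gap'],4),'q',np.round(s['joint_pos'],2))
E
python3 - <<'E'
from h import *
st();print(rel((.643,.094,.17),110))
E
```

```text
t 0.1 pos [0.1963 0.4595 0.2309] rpy [-179.9    0.   156.9] F [ 0.1 -0.  -0.6] gap 0.0852 q [ 1.17  0.21 -0.03  1.32 -0.    1.57]
(np.float64(46.9), array([-554.4, -160.6,   61. ]))
```

Call:
play_rows --targets '[[[0,0,47],[-554,-161,61],0],[[0,0,47],[-554,-161,61],0],[[0,0,47],[-554,-161,61],0],[[0,0,47],[-554,-161,61],0],[[0,0,47],[-554,-161,61],0],[[0,0,47],[-554,-161,61],0],[[0,0,47],[-554,-161,61],0],[[0,0,47],[-554,-161,61],0],[[0,0,47],[-554,-161,61],0],[[0,0,47],[-554,-161,61],0]]'

```text
time_s: 0.93
tool_pos: [0.5181, 0.1953, 0.1871]
tool_rot: [-3.141, -0.0, 1.917]
ft_force: [0.7, 0.8, 0.3]
finger_gap: -0.0002
```

```bash
python3 - <<'E'
from h import *
st();print(rel((.643,.094,.17),110))
E
```

```text
t 0.9333 pos [0.5181 0.1953 0.1871] rpy [-180.    -0.   109.8] F [0.7 0.8 0.3] gap -0.0002 q [0.36 0.34 0.02 1.25 0.   1.58]
(np.float64(-0.2), array([-137.7,   83.1,   17. ]))
```

Call:
play_rows --targets '[[[0,0,0],[-125,76,16],0],[[0,0,0],[-125,76,16],0],[[0,0,0],[-125,76,16],0],[[0,0,0],[-125,76,16],0],[[0,0,0],[-125,76,16],0],[[0,0,0],[-125,76,16],0],[[0,0,0],[-125,76,16],0]]'

```text
time_s: 1.52
tool_pos: [0.6304, 0.1056, 0.1712]
tool_rot: [-3.141, -0.0, 1.918]
ft_force: [-0.7, 0.3, 0.4]
finger_gap: -0.0
```

```bash
python3 - <<'E'
from h import *
st();print(rel((.643,.094,.17),110))
cv2.imwrite('pics/w1.png',optics.camera('wrist'))
c=cam('wrist');T=robot.read_state()['tool_pos'];print(-c[1].T@c[2],c[0])
for P in [(.6085,.126,.083),(.643,.094,.056),(.6121,.0311,.065)]: print(proj(c,P).round(0))
E
```

```text
t 1.5167 pos [0.6304 0.1056 0.1712] rpy [-180.    -0.   109.9] F [-0.7  0.3  0.4] gap -0.0 q [0.17 0.52 0.26 1.31 0.   1.39]
(np.float64(-0.1), array([-15.2,   7.9,   1.2]))
[0.60412408 0.18010839 0.31393644] [[338.66978635   0.         276.48551165]
 [  0.         338.66978635 207.39922471]
 [  0.           0.           1.        ]]
[256. 177.]
[286. 220.]
[225. 279.]
```

View pics/w1.png

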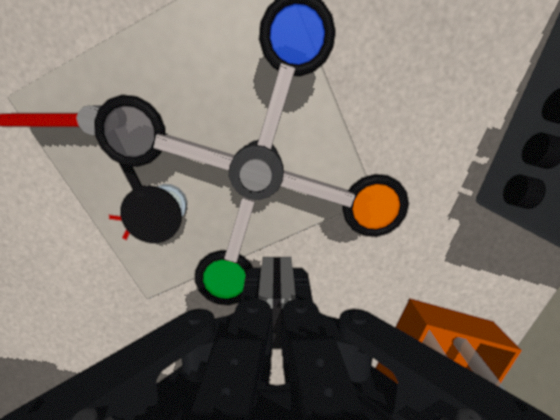

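```bash
cat >> h.py <<'E'
COL={'amber':((8,150,80),(20,255,255)),'blue':((110,120,60),(130,255,255)),'green':((45,120,50),(80,255,255))}
def wheel(im,c,box=(0,0,560,420),z=.065,amin=300):
    out={}
    for k,(lo,hi) in COL.items():
        b=blobs(im,lo,hi,box,amin)
        if b: out[k]=[(a,p,ray(c,p,z)) for a,p in sorted(b,key=lambda t:-t[0])[:2]]
    return out
E
python3 - <<'E'
from h import *
im=cv2.imread('pics/w1.png');c=cam('wrist')
w=wheel(im,c)
for k in w:print(k,[(a,p,q.round(4)) for a,p,q in w[k]])
for n,p,z in [('hub',(256,173.5),.083),('neut',(129,131),.065),('blade',(152,214),.041),('boss',(89,120),.056),('tip',(137,220),.015),('markend',(110,217),.015),('markend2',(125,238),.015)]:
    print(n,ray(c,p,z).round(4))
# triangulation check vs top
T=cam('top')
for k,pt in (('amber',(253.3,157.1)),('blue',(220.4,192.1))):
    print(k,tri(c,w[k][0][1],T,pt).round(4))
E
```

```text
amber [(3968, array([459.6, 333.8]), array([0.8224, 0.0488, 0.065 ])), (1698, array([375.8, 206.1]), array([0.7031, 0.131 , 0.065 ]))]
blue [(2676, array([296.8,  33.7]), array([0.6029, 0.2224, 0.065 ]))]
green [(1345, array([224. , 278.7]), array([0.6115, 0.0307, 0.065 ]))]
hub [0.6076 0.128  0.083 ]
neut [0.5118 0.1223 0.065 ]
blade [0.5361 0.055  0.041 ]
boss [0.4789 0.1181 0.056 ]
tip [0.5178 0.0325 0.015 ]
markend [0.4933 0.0268 0.015 ]
markend2 [0.511  0.0105 0.015 ]
amber [0.6571 0.1274 0.2374]
blue [0.6029 0.2209 0.0708]
```

```bash
python3 - <<'E'
from h import *
st();print(rel((.6422,.0948,.1),110),rel((.6422,.0948,.052),110))
E
```

```text
t 1.5667 pos [0.6302 0.106  0.1715] rpy [-180.    -0.   109.9] F [0.1 0.  0.6] gap 0.0005 q [0.17 0.52 0.26 1.31 0.   1.39]
(np.float64(-0.1), array([-14.6,   7.5,  71.5])) (np.float64(-0.1), array([-14.6,   7.5, 119.5]))
```

Call:
play_rows --targets '[[[0,0,0],[-15,8,0],0],[[0,0,0],[-15,8,20],0],[[0,0,0],[-15,8,50],0],[[0,0,0],[-15,8,75],0],[[0,0,0],[-15,8,100],0],[[0,0,0],[-15,8,120],0],[[0,0,0],[-15,8,120],0],[[0,0,0],[-15,8,120],0]]'

```text
time_s: 2.23
tool_pos: [0.6425, 0.0947, 0.0517]
tool_rot: [-3.14, -0.0, 1.919]
ft_force: [0.4, -0.5, 0.9]
finger_gap: 0.0002
```

```bash
cat >> h.py <<'E'
AX=np.array([.6075,.1265])
def fp(phi,o=.02,r=.048,z=.052):
    f=np.radians(phi);u=np.array([np.cos(f),np.sin(f)]);n=np.array([-u[1],u[0]])
    return (*(AX+r*u+o*n),z)
E
python3 - <<'E'
from h import *
st()
cv2.imwrite('pics/w2.png',optics.camera('wrist'))
for f in (-83,-88,-93,-98,-104,-110,-116,-122,-128,-134): print(f,rel(fp(f),f+180))
E
```

```text
t 2.2333 pos [0.6425 0.0947 0.0517] rpy [-179.9   -0.   109.9] F [ 0.4 -0.5  0.9] gap 0.0002 q [0.15 0.6  0.09 1.05 0.   1.37]
-83 (np.float64(12.9), array([ -9.1, -14.3,   0.9]))
-88 (np.float64(17.9), array([ -9.6, -18.8,   0.9]))
-93 (np.float64(22.9), array([ -9.8, -23.3,   0.9]))
-98 (np.float64(27.9), array([ -9.6, -27.9,   0.9]))
-104 (np.float64(33.9), array([ -8.8, -33.2,   0.9]))
-110 (np.float64(39.9), array([ -7.5, -38.5,   0.9]))
-116 (np.float64(45.9), array([ -5.6, -43.6,   0.9]))
-122 (np.float64(51.9), array([ -3.2, -48.5,   0.9]))
-128 (np.float64(57.9), array([ -0.3, -53.1,   0.8]))
-134 (np.float64(63.9), array([  3.1, -57.4,   0.8]))
```

View pics/w2.png

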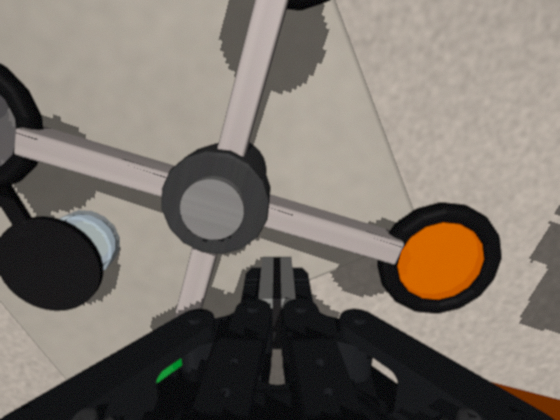

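Call:
play_rows --targets '[[[0,0,7],[-6,-8,0],0],[[0,0,13],[-9,-14,0],0],[[0,0,18],[-10,-19,0],0],[[0,0,23],[-10,-23,0],0],[[0,0,28],[-10,-28,0],0],[[0,0,34],[-9,-33,0],0],[[0,0,40],[-8,-38,0],0],[[0,0,46],[-6,-44,0],0],[[0,0,52],[-3,-48,0],0],[[0,0,52],[-3,-48,0],0]]'

```text
time_s: 3.12
tool_pos: [0.5998, 0.0753, 0.0538]
tool_rot: [3.139, -0.002, 1.005]
ft_force: [-1.2, 0.2, 0.3]
finger_gap: -0.0001
```

```bash
python3 - <<'E'
from h import *
st()
im=optics.camera('wrist');cv2.imwrite('pics/w3.png',im);c=cam('wrist')
w=wheel(im,c)
for k in w:
  for a,p,q in w[k]:
    d=q[:2]-AX;print(k,a,p,q.round(4),np.hypot(*d).round(4),np.degrees(np.arctan2(d[1],d[0])).round(1))
for f in range(-122,-182,-6): print(f,rel(fp(f),f+180))
E
```

```text
t 3.1167 pos [0.5998 0.0753 0.0538] rpy [ 1.799e+02 -1.000e-01  5.760e+01] F [-1.2  0.2  0.3] gap -0.0001 q [ 0.12  0.51 -0.07  0.99  0.    2.26]
amber 6535 [465.  171.4] [0.6911 0.0792 0.065 ] 0.0961 -29.5
-122 (np.float64(-0.0), array([-0.7, -0.9,  1.5]))
-128 (np.float64(6.0), array([-2.5, -6. ,  1.5]))
-134 (np.float64(12.0), array([ -3.8, -11.3,   1.5]))
-140 (np.float64(18.0), array([ -4.5, -16.7,   1.5]))
-146 (np.float64(24.0), array([ -4.7, -22.2,   1.5]))
-152 (np.float64(30.0), array([ -4.2, -27.6,   1.5]))
-158 (np.float64(36.0), array([ -3.3, -32.9,   1.5]))
-164 (np.float64(42.0), array([ -1.7, -38.2,   1.5]))
-170 (np.float64(48.0), array([  0.3, -43.2,   1.4]))
-176 (np.float64(54.0), array([  2.9, -48. ,   1.4]))
```

View pics/w3.png

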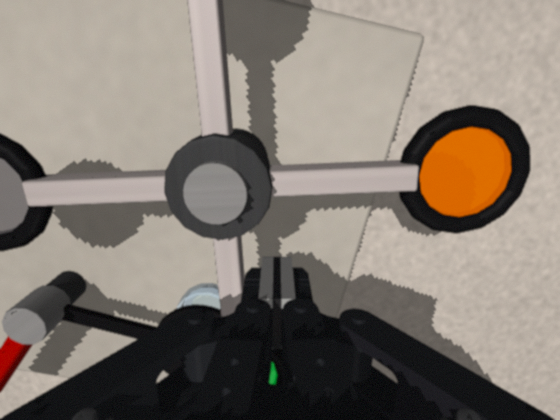

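Call:
play_rows --targets '[[[0,0,6],[-2,-6,0],0],[[0,0,12],[-3,-11,0],0],[[0,0,18],[-4,-16,0],0],[[0,0,24],[-4,-22,0],0],[[0,0,30],[-4,-27,0],0],[[0,0,36],[-3,-32,0],0],[[0,0,36],[-3,-32,0],0],[[0,0,36],[-3,-28,-20],0],[[0,0,36],[-3,-26,-50],0],[[0,0,36],[-3,-26,-80],0]]'

```text
time_s: 4.0
tool_pos: [0.5759, 0.0859, 0.1327]
tool_rot: [-3.141, 0.001, 0.389]
ft_force: [0.5, -0.8, -0.2]
finger_gap: 0.0
```

```bash
python3 - <<'E'
from h import *
st()
im=optics.camera('wrist');cv2.imwrite('pics/w4.png',im);c=cam('wrist')
w=wheel(im,c)
for k in w:
  for a,p,q in w[k]:
    d=q[:2]-AX;print(k,a,p,q.round(4),np.hypot(*d).round(4),np.degrees(np.arctan2(d[1],d[0])).round(1))
E
```

```text
t 4.0 pos [0.5759 0.0859 0.1327] rpy [-180.     0.    22.3] F [ 0.5 -0.8 -0.2] gap 0.0 q [ 0.15  0.42 -0.    1.15  0.    2.9 ]
amber 2725 [388.6 153.1] [0.6488 0.0367 0.065 ] 0.0988 -65.3
blue 695 [224.7   6.7] [0.6872 0.1616 0.065 ] 0.0871 23.8
green 900 [231.5 288.8] [0.5179 0.0962 0.065 ] 0.0946 -161.3
```

View pics/w4.png

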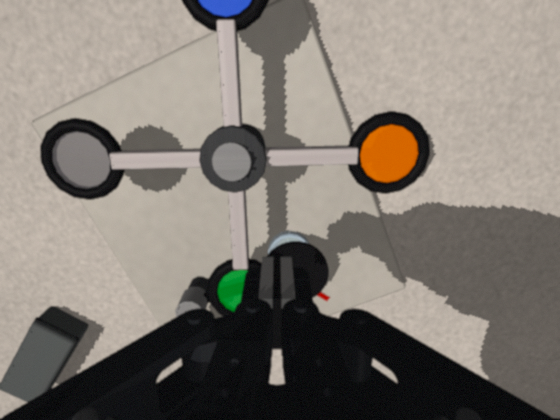

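```bash
python3 - <<'E'
from h import *
print(rel(fp(-65,.03,z=.13),115))
E
```

```text
(np.float64(-92.7), array([74.2, 20.4,  9.8]))
```

Call:
play_rows --targets '[[[0,0,-7],[6,2,-5],0],[[0,0,-14],[12,3,-5],0],[[0,0,-21],[18,5,-5],0],[[0,0,-28],[24,6,-5],0],[[0,0,-35],[30,8,-5],0],[[0,0,-42],[36,10,-5],0],[[0,0,-49],[42,12,-5],0],[[0,0,-56],[48,14,-5],0],[[0,0,-63],[56,16,-5],0],[[0,0,-70],[66,18,-5],0]]'

```text
time_s: 4.88
tool_pos: [0.6444, 0.094, 0.1371]
tool_rot: [3.141, -0.0, 1.616]
ft_force: [0.1, 0.3, -0.1]
finger_gap: -0.0004
```

```bash
python3 - <<'E'
from h import *
st();print(rel(fp(-65,.03,z=.13),115))
E
```

```text
t 4.8833 pos [0.6444 0.094  0.1371] rpy [179.9  -0.   92.6] F [ 0.1  0.3 -0.1] gap -0.0004 q [0.14 0.56 0.23 1.24 0.   1.67]
(np.float64(-22.4), array([ 1.2, 10.6,  7.2]))
```

Call:
play_rows --targets '[[[0,0,-7],[1,4,0],0],[[0,0,-14],[1,8,0],0],[[0,0,-21],[1,11,0],0],[[0,0,-22],[1,11,0],0],[[0,0,-22],[1,11,0],0]]'

```text
time_s: 5.3
tool_pos: [0.655, 0.0954, 0.1367]
tool_rot: [3.141, 0.0, 1.989]
ft_force: [-0.2, 1.0, -0.1]
finger_gap: 0.0
```

```bash
python3 - <<'E'
from h import *
st()
im=optics.camera('wrist');cv2.imwrite('pics/w5.png',im);c=cam('wrist')
w=wheel(im,c)
for k in w:
  for a,p,q in w[k]:
    d=q[:2]-AX;print(k,a,p,q.round(4),np.hypot(*d).round(4),np.degrees(np.arctan2(d[1],d[0])).round(1))
print(rel(fp(-65,.03),115))
E
```

```text
t 5.3 pos [0.655  0.0954 0.1367] rpy [180.   0. 114.] F [-0.2  1.  -0.1] gap 0.0 q [0.14 0.58 0.27 1.26 0.   1.3 ]
amber 2947 [454.4 345.6] [0.8212 0.0568 0.065 ] 0.2248 -18.1
amber 1452 [227.2 282.2] [0.642 0.038 0.065] 0.095 -68.7
blue 2660 [378.5 150.1] [0.6951 0.1644 0.065 ] 0.0955 23.4
green 2650 [ 73.9 147.5] [0.5191 0.0887 0.065 ] 0.0962 -156.8
(np.float64(-1.2), array([ 0.2,  0.3, 84.7]))
```

View pics/w5.png

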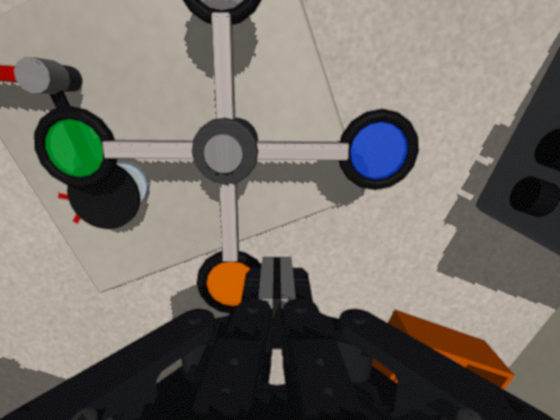

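Call:
play_rows --targets '[[[0,0,-1],[0,0,30],0],[[0,0,-1],[0,0,60],0],[[0,0,-1],[0,0,85],0],[[0,0,-1],[0,0,85],0],[[0,0,-1],[0,0,85],0]]'

```text
time_s: 5.77
tool_pos: [0.6538, 0.0953, 0.0513]
tool_rot: [-3.14, -0.001, 2.004]
ft_force: [0.7, 0.6, 1.7]
finger_gap: 0.0003
```

```bash
python3 - <<'E'
from h import *
st()
for f in list(range(-66,-130,-6)): print(f,rel(fp(f,.017),f+180))
E
```

```text
t 5.7667 pos [0.6538 0.0953 0.0513] rpy [-179.9   -0.   114.8] F [0.7 0.6 1.7] gap 0.0003 q [0.14 0.63 0.13 1.07 0.   1.28]
-66 (np.float64(0.8), array([ -0.4, -12.6,  -0.7]))
-72 (np.float64(6.8), array([ -1.9, -17.8,  -0.7]))
-78 (np.float64(12.8), array([ -2.8, -23. ,  -0.7]))
-84 (np.float64(18.8), array([ -3.1, -28.3,  -0.7]))
-90 (np.float64(24.8), array([ -2.9, -33.7,  -0.7]))
-96 (np.float64(30.8), array([ -2.1, -38.9,  -0.7]))
-102 (np.float64(36.8), array([ -0.8, -44.1,  -0.7]))
-108 (np.float64(42.8), array([  1. , -49.1,  -0.6]))
-114 (np.float64(48.8), array([  3.4, -53.9,  -0.6]))
-120 (np.float64(54.8), array([  6.2, -58.4,  -0.6]))
-126 (np.float64(60.8), array([  9.5, -62.6,  -0.6]))
```

Call:
play_rows --targets '[[[0,0,1],[0,-8,0],0],[[0,0,1],[0,-12,0],0],[[0,0,7],[-2,-18,0],0],[[0,0,13],[-3,-23,0],0],[[0,0,19],[-3,-28,0],0],[[0,0,25],[-3,-34,0],0],[[0,0,31],[-2,-39,0],0],[[0,0,37],[-1,-44,0],0],[[0,0,43],[1,-49,0],0],[[0,0,43],[1,-49,0],0]]'

```text
time_s: 6.6
tool_pos: [0.6101, 0.0756, 0.0535]
tool_rot: [3.14, -0.001, 1.249]
ft_force: [0.2, 0.5, -0.9]
finger_gap: -0.0
```

```bash
python3 - <<'E'
from h import *
st()
im=optics.camera('wrist');cv2.imwrite('pics/w6.png',im);c=cam('wrist')
w=wheel(im,c)
for k in w:
  for a,p,q in w[k]:
    d=q[:2]-AX;print(k,a,p,q.round(4),np.hypot(*d).round(4),np.degrees(np.arctan2(d[1],d[0])).round(1))
for f in list(range(-108,-136,-4)): print(f,rel(fp(f,.017),f+180))
E
```

```text
t 6.6 pos [0.6101 0.0756 0.0535] rpy [ 1.799e+02 -1.000e-01  7.160e+01] F [ 0.2  0.5 -0.9] gap -0.0 q [ 0.12  0.53 -0.03  1.01 -0.    2.02]
blue 6408 [469.7 181.4] [0.6987 0.0967 0.065 ] 0.096 -18.1
green 1822 [ 12.1 187.4] [0.5252 0.151  0.065 ] 0.0859 163.4
-108 (np.float64(-0.1), array([-0.6, -1.5,  1.3]))
-112 (np.float64(3.9), array([-1.7, -4.9,  1.3]))
-116 (np.float64(7.9), array([-2.5, -8.4,  1.3]))
-120 (np.float64(11.9), array([ -3.1, -11.9,   1.3]))
-124 (np.float64(15.9), array([ -3.5, -15.4,   1.3]))
-128 (np.float64(19.9), array([ -3.6, -18.9,   1.3]))
-132 (np.float64(23.9), array([ -3.4, -22.5,   1.2]))
```

View pics/w6.png

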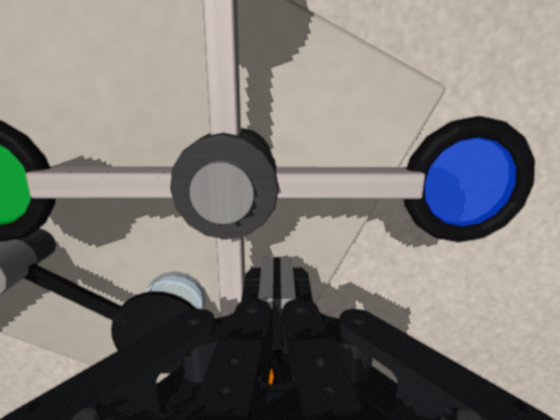

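Call:
play_rows --targets '[[[0,0,4],[-1,-4,0],0],[[0,0,8],[-2,-8,0],0],[[0,0,12],[-3,-11,0],0],[[0,0,16],[-3,-14,0],0],[[0,0,20],[-3,-17,0],0],[[0,0,22],[-3,-19,0],0],[[0,0,22],[-3,-19,0],0],[[0,0,22],[-3,-19,0],0]]'

```text
time_s: 7.32
tool_pos: [0.5914, 0.0789, 0.0523]
tool_rot: [3.141, -0.001, 0.874]
ft_force: [-0.3, 0.6, 0.6]
finger_gap: 0.0002
```

```bash
python3 - <<'E'
from h import *
st()
im=optics.camera('wrist');cv2.imwrite('pics/w7.png',im);c=cam('wrist')
w=wheel(im,c)
for k in w:
  for a,p,q in w[k]:
    d=q[:2]-AX;print(k,a,p,q.round(4),np.hypot(*d).round(4),np.degrees(np.arctan2(d[1],d[0])).round(1))
E
```

```text
t 7.3167 pos [0.5914 0.0789 0.0523] rpy [ 1.80e+02 -1.00e-01  5.01e+01] F [-0.3  0.6  0.6] gap 0.0002 q [ 0.13  0.5  -0.09  0.98  0.    2.4 ]
blue 6515 [472.6 183.8] [0.6813 0.0649 0.065 ] 0.0962 -39.8
green 1791 [ 11.9 190.9] [0.5402 0.1795 0.065 ] 0.0857 141.8
```

Call:
play_rows --targets '[[[0,0,2],[0,-2,0],0],[[0,0,4],[-1,-3,0],0],[[0,0,4],[-1,-3,0],0],[[0,0,4],[-1,5,0],0],[[0,0,4],[-1,8,-30],0],[[0,0,4],[-1,8,-65],0],[[0,0,4],[-1,8,-100],0],[[0,0,4],[-1,8,-120],0],[[0,0,4],[-1,8,-120],0],[[0,0,4],[-1,8,-120],0]]'

```text
time_s: 8.2
tool_pos: [0.5974, 0.0726, 0.1725]
tool_rot: [3.14, -0.002, 0.802]
ft_force: [-0.3, 0.3, -0.3]
finger_gap: -0.0001
```

```bash
python3 - <<'E'
from h import *
st()
im=optics.camera('wrist');cv2.imwrite('pics/w8.png',im);c=cam('wrist')
w=wheel(im,c)
for k in w:
  for a,p,q in w[k]:
    d=q[:2]-AX;print(k,a,p,q.round(4),np.hypot(*d).round(4),np.degrees(np.arctan2(d[1],d[0])).round(1))
E
```

```text
t 8.2 pos [0.5974 0.0726 0.1725] rpy [ 1.799e+02 -1.000e-01  4.600e+01] F [-0.3  0.3 -0.3] gap -0.0001 q [ 0.12  0.44  0.13  1.26 -0.    2.46]
amber 5031 [532.  57.] [0.794  0.0277 0.065 ] 0.211 -27.9
amber 1266 [237.7 262.1] [0.5408 0.0594 0.065 ] 0.0946 -134.8
blue 2002 [364.5 144.6] [0.6756 0.061  0.065 ] 0.0945 -43.9
green 1974 [103.3 146.7] [0.5378 0.1924 0.065 ] 0.0959 136.6
```

View pics/w8.png

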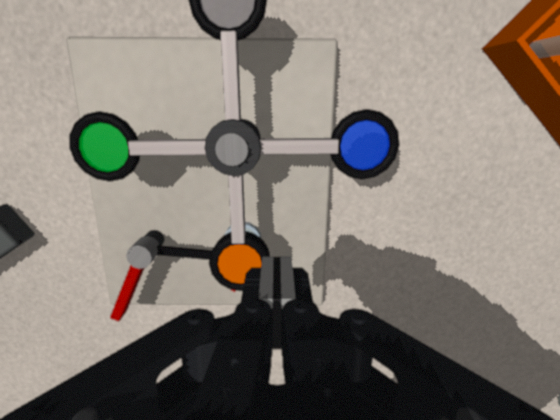

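```bash
python3 - <<'E'
from h import *
im=cv2.imread('pics/w8.png');c=cam('wrist')
g=cv2.cvtColor(im,cv2.COLOR_BGR2GRAY)
cv2.imwrite('pics/w8a.png',cv2.resize(im[20:60,50:350],None,fx=2.6,fy=2.6))
cv2.imwrite('pics/w8b.png',cv2.resize(im[220:320,90:340],None,fx=3,fy=3))
C={(-80,-140):(68.5,38),(-80,80):(336,39.5),(170,80):(322.5,304),(170,-140):(109.5,304.5)}
A=np.array(list(C))*1e-3;W=np.array([ray(c,p,.015)[:2] for p in C.values()])
print(W.round(4))
for i in range(4):
    d=W[(i+1)%4]-W[i];a=A[(i+1)%4]-A[i];print(np.hypot(*d).round(4),np.hypot(*a),(np.degrees(np.arctan2(d[1],d[0])-np.arctan2(a[1],a[0]))).round(2)%360)
a=A-A.mean(0);w=W-W.mean(0)
th=np.arctan2((a[:,0]*w[:,1]-a[:,1]*w[:,0]).sum(),(a*w).sum());R=np.array([[np.cos(th),-np.sin(th)],[np.sin(th),np.cos(th)]])
o=W.mean(0)-R@A.mean(0);print('yaw',np.degrees(th),'axis',o)
E
```

```text
[[ 0.5646  0.2768]
 [ 0.717   0.1275]
 [ 0.5463 -0.0479]
 [ 0.3893  0.1032]]
0.2134 0.22000000000000003 225.58
0.2448 0.25 225.77
0.2179 0.22000000000000003 226.08
0.2467 0.25 224.72
yaw -134.49736749796315 axis [0.6072196  0.12597409]
```

View pics/w8a.png

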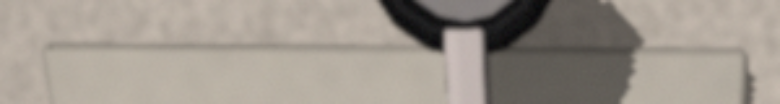

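View pics/w8b.png

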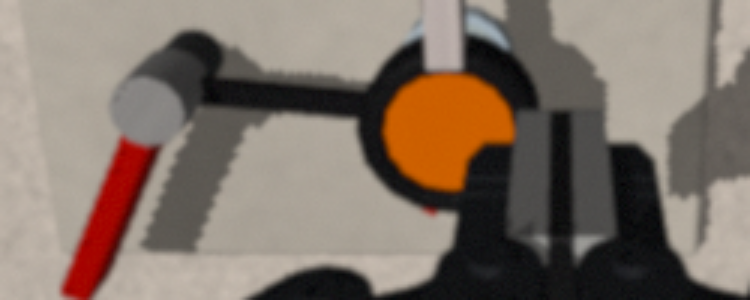

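Call:
play_rows --targets '[[[0,0,0],[-25,0,-20],0],[[0,0,0],[-50,0,-40],0],[[0,0,0],[-70,0,-60],0],[[0,0,0],[-70,0,-60],0],[[0,0,0],[-70,0,-60],0],[[0,0,0],[-70,0,-60],0]]'

```text
time_s: 8.75
tool_pos: [0.5474, 0.0226, 0.2301]
tool_rot: [-3.14, 0.001, 0.801]
ft_force: [0.1, -0.6, 0.4]
finger_gap: -0.0001
```

```bash
python3 - <<'E'
from h import *
st()
im=optics.camera('wrist');cv2.imwrite('pics/w9.png',im);c=cam('wrist')
print(np.abs(robot.read_state()['qvel']).max())
w=wheel(im,c)
for k in w:
  for a,p,q in w[k]:
    d=q[:2]-AX;print(k,a,p,q.round(4),np.hypot(*d).round(4),np.degrees(np.arctan2(d[1],d[0])).round(1))
print(blobs(im,(0,120,80),(6,255,255),(0,0,560,420)))
for z,n in((.083,'hub'),):
    print(proj(c,(*AX,z)))
E
```

```text
t 8.75 pos [0.5474 0.0226 0.2301] rpy [-1.799e+02  1.000e-01  4.590e+01] F [ 0.1 -0.6  0.4] gap -0.0001 q [0.04 0.31 0.1  1.35 0.   2.38]
0.005629285934389545
amber 1253 [245.  163.7] [0.5418 0.0579 0.065 ] 0.095 -133.8
amber 628 [546.1  20.6] [ 0.7998 -0.03    0.065 ] 0.2479 -39.1
blue 1705 [356.   48.2] [0.6768 0.0612 0.065 ] 0.0952 -43.3
green 1675 [125.5  50.6] [0.5386 0.193  0.065 ] 0.0958 136.0
[(564, array([142.1, 197.1])), (131, array([248.9, 198.8]))]
[238.54398547  47.13427537]
```

View pics/w9.png

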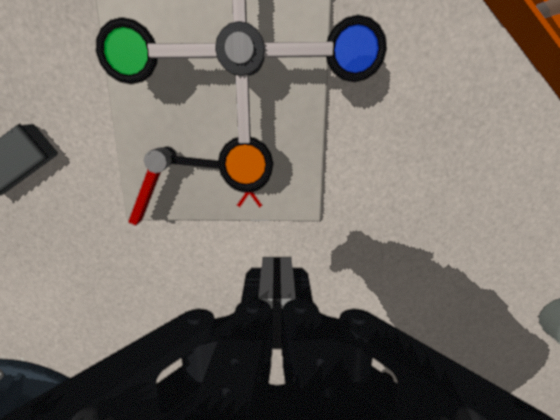

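```bash
python3 - <<'E'
from h import *
c=cam('wrist');A=np.array([.6076,.1268]);im=cv2.imread('pics/w9.png')
for n,p,z in (('mark',(248.9,198.8),.015),('tip',(248.7,193),.015),('cr',(321,220.5),.015),('boss',(156,160),.056)):
    q=ray(c,p,z);d=q[:2]-A;print(n,q.round(4),np.hypot(*d).round(4),np.degrees(np.arctan2(d[1],d[0])).round(2))
p,q=ray(c,(321,220.5),.015),ray(c,(180,220),.015);d=q-p;print(np.degrees(np.arctan2(d[1],d[0]))+90)
p,q=ray(c,(321,220.5),.015),ray(c,(331,6),.015);d=p-q;print(np.degrees(np.arctan2(d[1],d[0])))
hs=cv2.cvtColor(im,cv2.COLOR_BGR2HSV)
m=cv2.inRange(hs,(0,120,80),(6,255,255));m[:,:200]=0
x,y=np.where(m.T>0);print(x.min(),x.max(),y.min(),y.max());rs=x[y<=y.min()+1];print(rs)
cv2.imwrite('pics/w9c.png',cv2.resize(im[130:240,110:340],None,fx=3.4,fy=3.4,interpolation=cv2.INTER_CUBIC))
E
```

```text
mark [0.5068 0.0242 0.015 ] 0.1438 -134.51
tip [0.5114 0.029  0.015 ] 0.1372 -134.55
cr [ 0.5468 -0.05    0.015 ] 0.187 -108.99
boss [0.4824 0.118  0.056 ] 0.1255 -175.98
225.68057403029647
-134.31845013738084
237 261 192 206
[244 245 245 246 247 247 248 248 249 249 250 251 252 253]
```

View pics/w9c.png

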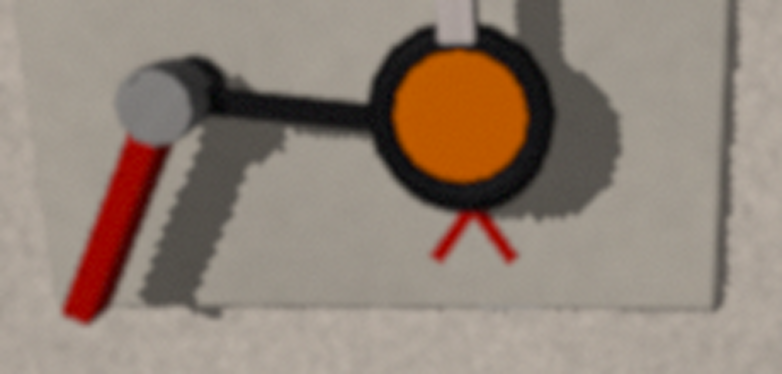

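```bash
python3 - <<'E'
from h import *
print(rel(fp(-134.4,.030,z=.17),45.6),rel(fp(-134.4,.030,z=.052),45.6),rel(fp(-134.4,.0183),45.6))
E
```

```text
(np.float64(0.3), array([68.3,  0.9, 59.8])) (np.float64(0.3), array([ 68.5,   1.1, 177.8])) (np.float64(0.3), array([ 68.5, -10.6, 177.8]))
```

Call:
play_rows --targets '[[[0,0,0],[25,1,20],0],[[0,0,0],[50,1,40],0],[[0,0,0],[68,1,60],0],[[0,0,0],[68,1,70],0],[[0,0,0],[68,1,100],0],[[0,0,0],[68,1,130],0],[[0,0,0],[68,1,160],0],[[0,0,0],[68,1,178],0],[[0,0,0],[68,1,178],0],[[0,0,0],[68,1,178],0]]'

```text
time_s: 9.63
tool_pos: [0.5946, 0.0707, 0.0525]
tool_rot: [-3.14, 0.002, 0.801]
ft_force: [0.3, 0.3, 0.6]
finger_gap: -0.0
```

```bash
python3 - <<'E'
from h import *
st();print(rel(fp(-134.4,.0183),45.6))
E
```

```text
t 9.6333 pos [0.5946 0.0707 0.0525] rpy [-1.799e+02  1.000e-01  4.590e+01] F [0.3 0.3 0.6] gap -0.0 q [ 0.12  0.51 -0.08  0.99  0.    2.46]
(np.float64(0.3), array([  1. , -11.5,   0.6]))
```

Call:
play_rows --targets '[[[0,0,0],[1,-4,0],0],[[0,0,0],[1,-8,0],0],[[0,0,0],[1,-10,0],0],[[0,0,0],[1,-11.5,0],0],[[0,0,0],[1,-11.5,0],0],[[0,0,0],[1,-11.5,0],0],[[0,0,0],[1,-4,0],0],[[0,0,0],[1,0,0],0],[[0,0,0],[1,0,-30],0],[[0,0,0],[1,0,-65],0]]'

```text
time_s: 10.47
tool_pos: [0.595, 0.0705, 0.117]
tool_rot: [-3.139, 0.004, 0.8]
ft_force: [-0.1, 0.2, -0.3]
finger_gap: 0.0
```

Call:
play_rows --targets '[[[0,0,0],[0,0,-35],0],[[0,0,0],[-10,0,-60],0],[[0,0,0],[-40,0,-90],0],[[0,0,0],[-68,0,-110],0],[[0,0,0],[-68,0,-110],0],[[0,0,0],[-68,0,-110],0],[[0,0,0],[-68,0,-110],0]]'

```text
time_s: 11.05
tool_pos: [0.5493, 0.0224, 0.2281]
tool_rot: [-3.141, -0.0, 0.8]
ft_force: [0.3, -0.1, 0.3]
finger_gap: -0.0
```

```bash
python3 - <<'E'
from h import *
st()
im=optics.camera('wrist');cv2.imwrite('pics/w10.png',im);c=cam('wrist')
w=wheel(im,c)
for k in w:
  for a,p,q in w[k]:
    d=q[:2]-np.array([.6076,.1268]);print(k,a,p,q.round(4),np.hypot(*d).round(4),np.degrees(np.arctan2(d[1],d[0])).round(1))
d=w['blue'][0][2]-w['green'][0][2];print('amber',np.degrees(np.arctan2(d[1],d[0]))-90)
m=[b for b in blobs(im,(0,120,80),(6,255,255),(0,0,560,420))];print(m)
for a,p in m:
    d=ray(c,p,.015)[:2]-(w['blue'][0][2]+w['green'][0][2])[:2]/2;print(np.hypot(*d),np.degrees(np.arctan2(d[1],d[0])))
cv2.imwrite('pics/w10c.png',cv2.resize(im[130:240,110:340],None,fx=3.4,fy=3.4,interpolation=cv2.INTER_CUBIC))
E
```

```text
t 11.05 pos [0.5493 0.0224 0.2281] rpy [-180.    -0.    45.8] F [ 0.3 -0.1  0.3] gap -0.0 q [0.04 0.32 0.1  1.35 0.   2.38]
amber 1263 [242.9 165.5] [0.5417 0.0581 0.065 ] 0.0952 -133.8
amber 709 [545.4  21.6] [ 0.7997 -0.0299  0.065 ] 0.2479 -39.2
blue 1716 [354.   49.7] [0.6764 0.0614 0.065 ] 0.095 -43.6
green 1693 [122.5  52.2] [0.5384 0.193  0.065 ] 0.0957 136.3
amber -133.64888045562833
[(567, array([139.6, 199.3])), (132, array([247.2, 200.6]))]
0.18526630221630438 -173.89565631299425
0.14398301211087144 -134.41946259220572
```

View pics/w10.png

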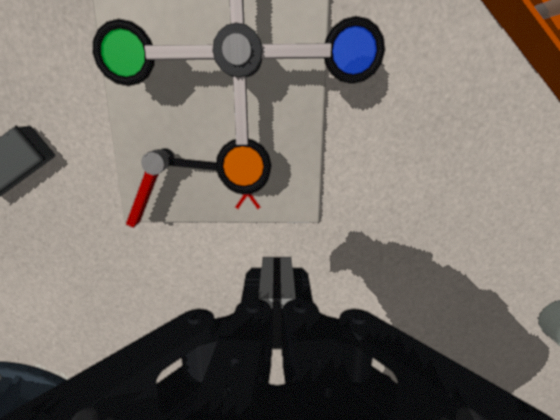

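```bash
python3 - <<'E'
from h import *
print(rel(fp(-134.4,.030,z=.17),45.6),rel(fp(-134.4,.0183),45.6))
E
```

```text
(np.float64(0.3), array([67.1, -0.6, 57.5])) (np.float64(0.3), array([ 67.2, -12.2, 175.5]))
```

Call:
play_rows --targets '[[[0,0,0],[25,0,20],0],[[0,0,0],[50,0,40],0],[[0,0,0],[67,0,58],0],[[0,0,0],[67,0,70],0],[[0,0,0],[67,0,100],0],[[0,0,0],[67,0,130],0],[[0,0,0],[67,0,160],0],[[0,0,0],[67,0,175],0],[[0,0,0],[67,0,175],0],[[0,0,0],[67,0,175],0]]'

```text
time_s: 11.93
tool_pos: [0.5949, 0.071, 0.0523]
tool_rot: [-3.14, 0.002, 0.801]
ft_force: [-0.2, 0.0, 0.6]
finger_gap: -0.0002
```

```bash
python3 - <<'E'
from h import *
st();print(rel(fp(-134.4,.0183),45.6))
E
```

```text
t 11.9333 pos [0.5949 0.071  0.0523] rpy [-1.799e+02  1.000e-01  4.590e+01] F [-0.2  0.   0.6] gap -0.0002 q [ 0.12  0.51 -0.08  0.99  0.    2.46]
(np.float64(0.3), array([  0.5, -11.5,   0.3]))
```

Push to -12.5 and read the end pose before backing off.

Call:
play_rows --targets '[[[0,0,0],[0,-5,0],0],[[0,0,0],[0,-9,0],0],[[0,0,0],[0,-11,0],0],[[0,0,0],[0,-12,0],0],[[0,0,0],[0,-12.5,0],0],[[0,0,0],[0,-12.5,0],0],[[0,0,0],[0,-12.5,0],0]]'

```text
time_s: 12.52
tool_pos: [0.5868, 0.0793, 0.0538]
tool_rot: [3.141, -0.0, 0.8]
ft_force: [0.4, -0.7, 0.8]
finger_gap: -0.0001
```

```bash
python3 - <<'E'
from h import *
st();print(rel(fp(-134.4,.0183),45.6))
E
```

```text
t 12.5167 pos [0.5868 0.0793 0.0538] rpy [180.   -0.   45.9] F [ 0.4 -0.7  0.8] gap -0.0001 q [ 0.13  0.49 -0.1   0.98 -0.    2.48]
(np.float64(0.3), array([0.1, 0.1, 1.8]))
```

Call:
play_rows --targets '[[[0,0,0],[0,6,0],0],[[0,0,0],[0,12,0],0],[[0,0,0],[0,12,-35],0],[[0,0,0],[0,12,-70],0],[[0,0,0],[0,12,-100],0],[[0,0,0],[-20,12,-130],0],[[0,0,0],[-50,12,-160],0],[[0,0,0],[-68,12,-175],0],[[0,0,0],[-68,12,-175],0],[[0,0,0],[-68,12,-175],0]]'

```text
time_s: 13.35
tool_pos: [0.5484, 0.0213, 0.2295]
tool_rot: [3.14, -0.002, 0.799]
ft_force: [-0.0, 0.8, -0.4]
finger_gap: 0.0003
```

```bash
cat > chk.py <<'E'
from h import *
import sys
st()
im=optics.camera('wrist');cv2.imwrite('pics/%s.png'%sys.argv[1],im);c=cam('wrist')
w=wheel(im,c)
d=w['blue'][0][2]-w['green'][0][2];print('amber',np.degrees(np.arctan2(d[1],d[0]))-90)
O=(w['blue'][0][2]+w['green'][0][2])[:2]/2
for a,p,q in w['amber']:
  d=q[:2]-O;print('amber',p,q.round(4),np.hypot(*d),np.degrees(np.arctan2(d[1],d[0])))
m=[b for b in blobs(im,(0,120,80),(6,255,255),(0,0,560,420))];print(m)
for a,p in m:
    d=ray(c,p,.015)[:2]-O;print(np.hypot(*d),np.degrees(np.arctan2(d[1],d[0])))
E
python3 chk.py w11
```

```text
t 13.35 pos [0.5484 0.0213 0.2295] rpy [ 1.799e+02 -1.000e-01  4.580e+01] F [-0.   0.8 -0.4] gap 0.0003 q [0.04 0.31 0.09 1.35 0.   2.38]
amber -134.27183625548446
amber [241.5 164.1] [0.5409 0.059  0.065 ] 0.09518747126132161 -134.1525440141398
amber [545.4  22.5] [ 0.7993 -0.0318  0.065 ] 0.249468941579628 -39.6400143490672
[(567, array([139.6, 198.1])), (134, array([247. , 199.4]))]
0.18481353311184828 -173.89201098578505
0.14375690516555675 -134.37385469870813
```

```bash
cat >> h.py <<'E'
PV=np.array([.4804,.1184])
def hp(phi,o=.016,r=.052,z=.042):
    f=np.radians(phi);u=np.array([np.cos(f),np.sin(f)]);t=np.array([u[1],-u[0]])
    return (*(PV+r*u-o*t),z)
E
python3 - <<'E'
from h import *
c=cam('wrist')
for p,z in(((139.6,198.1),.052),((133,222),.054)):
    q=ray(c,p,z);d=q[:2]-PV;print(q,np.hypot(*d),np.degrees(np.arctan2(d[1],d[0])))
print(hp(-154.4,.04),rel(hp(-154.4,.04,z=.13),115.6))
E
```

```text
[0.44230408 0.10461192 0.052     ] 0.040514324484435114 -160.10326057478406
[0.41902437 0.09340329 0.054     ] 0.06627068433806131 -157.84019862825633
(np.float64(0.45078813857901334), np.float64(0.05985824000609238), 0.042) (np.float64(-69.8), array([-40.7, -96.4,  98.3]))
```

Call:
play_rows --targets '[[[0,0,-7],[-4,-10,5],0],[[0,0,-14],[-8,-20,10],0],[[0,0,-21],[-12,-30,20],0],[[0,0,-28],[-16,-40,30],0],[[0,0,-35],[-20,-50,40],0],[[0,0,-42],[-24,-60,50],0],[[0,0,-49],[-28,-70,60],0],[[0,0,-56],[-32,-80,70],0],[[0,0,-63],[-37,-90,80],0],[[0,0,-70],[-41,-96,90],0]]'

```text
time_s: 14.23
tool_pos: [0.4493, 0.0604, 0.1367]
tool_rot: [-3.139, -0.001, 2.029]
ft_force: [0.7, 0.3, 0.1]
finger_gap: -0.0001
```

```bash
python3 - <<'E'
from h import *
st();print(rel(hp(-154.4,.04),115.6))
cv2.imwrite('pics/w12.png',optics.camera('wrist'))
E
```

```text
t 14.2333 pos [0.4493 0.0604 0.1367] rpy [-1.799e+02 -1.000e-01  1.163e+02] F [0.7 0.3 0.1] gap -0.0001 q [ 0.13  0.16 -0.34  1.07  0.    1.25]
(np.float64(0.7), array([-1.2,  1.3, 94.7]))
```

View pics/w12.png

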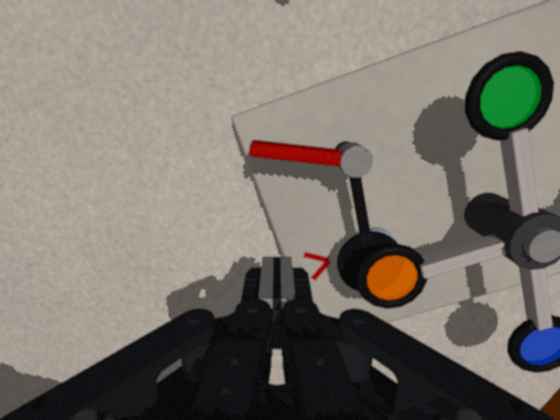

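Call:
play_rows --targets '[[[0,0,0],[0,0,30],0],[[0,0,0],[0,0,60],0],[[0,0,0],[0,0,85],0],[[0,0,0],[0,0,94],0],[[0,0,0],[0,0,94],0],[[0,0,0],[0,0,94],0]]'

```text
time_s: 14.78
tool_pos: [0.4507, 0.0598, 0.0448]
tool_rot: [-3.141, -0.0, 2.021]
ft_force: [0.3, -0.7, 0.2]
finger_gap: -0.0003
```

```bash
python3 - <<'E'
from h import *
st()
print(rel(hp(-155,.03),115))
for f in range(-155,-215,-6): print(f,rel(hp(f),f+270))
E
```

```text
t 14.7833 pos [0.4507 0.0598 0.0448] rpy [-180.    -0.   115.8] F [ 0.3 -0.7  0.2] gap -0.0003 q [ 0.13  0.25 -0.49  0.84  0.    1.25]
(np.float64(0.8), array([10.6, -0.1,  2.8]))
-155 (np.float64(0.8), array([24.6,  0.1,  2.8]))
-161 (np.float64(6.8), array([30.1, -1.3,  2.8]))
-167 (np.float64(12.8), array([35.7, -2. ,  2.8]))
-173 (np.float64(18.8), array([41.4, -2.1,  2.8]))
-179 (np.float64(24.8), array([47.1, -1.6,  2.8]))
-185 (np.float64(30.8), array([52.7, -0.6,  2.8]))
-191 (np.float64(36.8), array([58.2,  1. ,  2.8]))
-197 (np.float64(42.8), array([63.4,  3.2,  2.8]))
-203 (np.float64(48.8), array([68.4,  6. ,  2.8]))
-209 (np.float64(54.8), array([73.1,  9.2,  2.8]))
```

Call:
play_rows --targets '[[[0,0,1],[8,0,2],0],[[0,0,1],[16,0,2],0],[[0,0,1],[24,0,2],0],[[0,0,7],[30,-1,2],0],[[0,0,13],[36,-2,2],0],[[0,0,19],[41,-2,2],0],[[0,0,25],[47,-2,2],0],[[0,0,31],[53,-1,2],0],[[0,0,37],[58,1,2],0],[[0,0,37],[58,1,2],0]]'

```text
time_s: 15.62
tool_pos: [0.4262, 0.1134, 0.0433]
tool_rot: [3.141, -0.001, 1.372]
ft_force: [-0.5, 0.6, 0.4]
finger_gap: -0.0
```

```bash
python3 - <<'E'
from h import *
st()
im=optics.camera('wrist');cv2.imwrite('pics/w13.png',im);c=cam('wrist')
for f in range(-191,-240,-5): print(f,rel(hp(f),f+270))
E
```

```text
t 15.6167 pos [0.4262 0.1134 0.0433] rpy [179.9  -0.   78.6] F [-0.5  0.6  0.4] gap -0.0 q [ 0.26  0.22 -0.53  0.82  0.    2.03]
-191 (np.float64(0.0), array([-0.4,  0. ,  1.2]))
-196 (np.float64(5.0), array([ 4.2, -1.2,  1.2]))
-201 (np.float64(10.0), array([ 8.9, -1.9,  1.2]))
-206 (np.float64(15.0), array([13.6, -2.3,  1.2]))
-211 (np.float64(20.0), array([18.4, -2.3,  1.3]))
-216 (np.float64(25.0), array([23.1, -1.8,  1.3]))
-221 (np.float64(30.0), array([27.8, -1. ,  1.3]))
-226 (np.float64(35.0), array([32.3,  0.3,  1.3]))
-231 (np.float64(40.0), array([36.8,  1.9,  1.3]))
-236 (np.float64(45.0), array([41.1,  4. ,  1.3]))
```

View pics/w13.png

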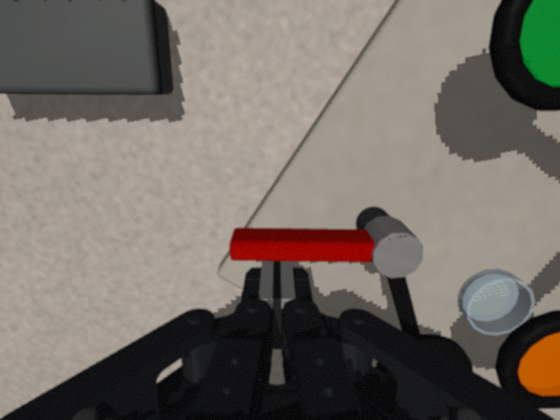

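Call:
play_rows --targets '[[[0,0,5],[4,-1,0],0],[[0,0,10],[9,-2,0],0],[[0,0,15],[14,-2,0],0],[[0,0,20],[18,-2,0],0],[[0,0,25],[23,-2,0],0],[[0,0,30],[28,-1,0],0],[[0,0,34],[31,0,0],0],[[0,0,37],[34,1,0],0],[[0,0,37],[34,1,0],0],[[0,0,37],[34,1,0],0]]'

```text
time_s: 16.5
tool_pos: [0.4338, 0.1455, 0.0428]
tool_rot: [3.141, -0.0, 0.735]
ft_force: [-0.2, -0.4, -0.3]
finger_gap: 0.0002
```

```bash
python3 - <<'E'
from h import *
st()
im=optics.camera('wrist');cv2.imwrite('pics/w14.png',im)
for f in range(-228,-236,-1): print(f,rel(hp(f),f+270))
E
```

```text
t 16.5 pos [0.4338 0.1455 0.0428] rpy [180.   -0.   42.1] F [-0.2 -0.4 -0.3] gap 0.0002 q [ 0.32  0.25 -0.49  0.83 -0.    2.73]
-228 (np.float64(0.1), array([ 0.7, -0.7,  0.7]))
-229 (np.float64(1.1), array([ 1.6, -1. ,  0.7]))
-230 (np.float64(2.1), array([ 2.5, -1.2,  0.7]))
-231 (np.float64(3.1), array([ 3.4, -1.5,  0.7]))
-232 (np.float64(4.1), array([ 4.4, -1.7,  0.7]))
-233 (np.float64(5.1), array([ 5.3, -1.9,  0.7]))
-234 (np.float64(6.1), array([ 6.2, -2.1,  0.7]))
-235 (np.float64(7.1), array([ 7.1, -2.3,  0.7]))
```

View pics/w14.png

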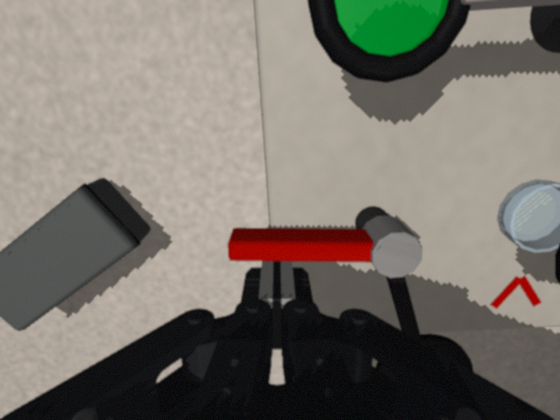

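Call:
play_rows --targets '[[[0,0,1],[1,-1,0],0],[[0,0,2],[2,-1,0],0],[[0,0,3],[3,-1,0],0],[[0,0,3],[3,-1,0],0]]'

```text
time_s: 16.88
tool_pos: [0.4352, 0.1483, 0.0425]
tool_rot: [-3.142, -0.0, 0.677]
ft_force: [-0.3, 1.0, 0.4]
finger_gap: -0.0003
```

Call:
play_rows --targets '[[[0,0,1],[1,0,0],0],[[0,0,1],[1,0,0],0],[[0,0,1],[1,0,0],0]]'

```text
time_s: 17.13
tool_pos: [0.4357, 0.1487, 0.0424]
tool_rot: [-3.141, 0.0, 0.661]
ft_force: [-2.6, -0.5, 0.9]
finger_gap: -0.0
```

Call:
play_rows --targets '[[[0,0,1],[1,0,0],0],[[0,0,1],[1,0,0],0],[[0,0,1],[1,0,0],0]]'

```text
time_s: 17.38
tool_pos: [0.4357, 0.149, 0.0422]
tool_rot: [-3.141, 0.002, 0.643]
ft_force: [-8.2, -3.8, 5.7]
finger_gap: 0.0002
```

Call:
play_rows --targets '[[[0,0,0],[-5,0,0],0],[[0,0,0],[-15,0,0],0],[[0,0,0],[-20,0,-20],0],[[0,0,0],[-20,0,-50],0],[[0,0,0],[-20,0,-85],0],[[0,0,0],[-40,0,-120],0],[[0,0,0],[-60,0,-150],0],[[0,0,0],[-80,0,-180],0],[[0,0,0],[-80,0,-180],0],[[0,0,0],[-80,0,-180],0]]'

```text
time_s: 18.22
tool_pos: [0.373, 0.1011, 0.2239]
tool_rot: [3.14, -0.004, 0.643]
ft_force: [0.8, 0.7, -1.2]
finger_gap: -0.0002
```

```bash
python3 chk.py w15; python3 - <<'E'
from h import *
for n in('top','side'): cv2.imwrite(f'pics/{n}1.png',optics.camera(n))
E
```

```text
t 18.2167 pos [0.373  0.1011 0.2239] rpy [179.9  -0.2  36.8] F [ 0.8  0.7 -1.2] gap -0.0002 q [ 0.26 -0.02 -0.32  1.27  0.    2.76]Traceback (most recent call last):
  File "chk.py", line 6, in <module>
    d=w['blue'][0][2]-w['green'][0][2];print('amber',np.degrees(np.arctan2(d[1],d[0]))-90)
      ~^^^^^^^^
KeyError: 'blue'
```

View pics/w15.png

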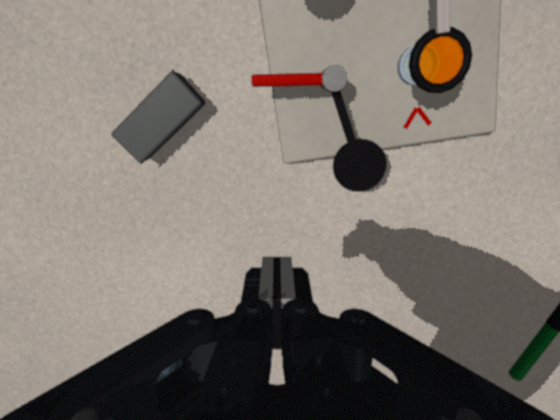

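View pics/side1.png

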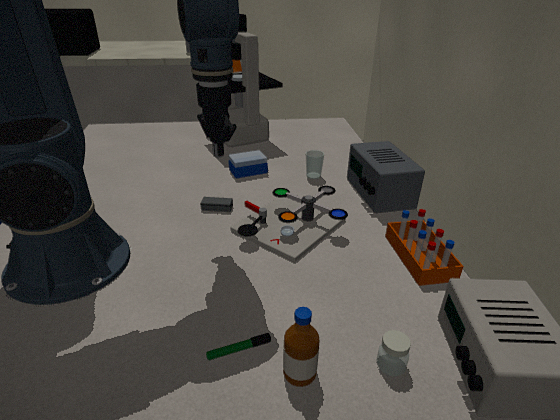

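View pics/top1.png

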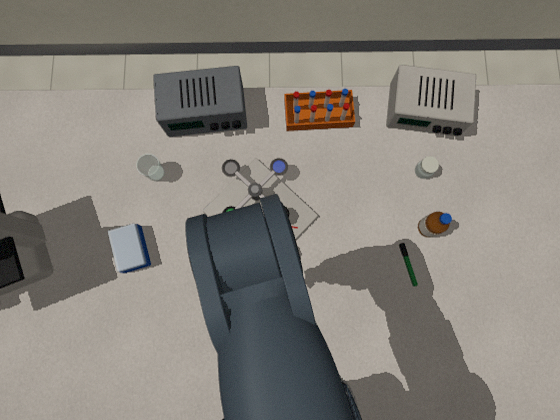

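```bash
python3 - <<'E'
from h import *
c=cam('wrist');im=cv2.imread('pics/w15.png');A=np.array([.6076,.1268])
w=wheel(im,c)
for a,p,q in w['amber']:
    d=q[:2]-A;print('amber',p,q.round(4),np.hypot(*d),np.degrees(np.arctan2(d[1],d[0])))
for n,p,z in(('mark',blobs(im,(0,120,80),(6,255,255),(380,90,450,140))[0][1],.015),('blade',(360,165),.041),('boss',(334,77),.056),('handle tip',(254,80),.054)):
    q=ray(c,p,z);d=q[:2]-A;e=q[:2]-PV;print(n,q.round(4),np.degrees(np.arctan2(d[1],d[0])).round(2),'piv',np.hypot(*e).round(4),np.degrees(np.arctan2(e[1],e[0])).round(1)%360)
S=cam('side');s=cv2.imread('pics/side1.png')
for k,(lo,hi) in COL.items():
  for a,p in blobs(s,lo,hi,(225,175,360,265)):
    q=ray(S,p,.068)-np.r_[A,0];print(k,p,np.hypot(*q[:2]),np.degrees(np.arctan2(q[1],q[0])))
port=A+.095*np.array([np.cos(np.radians(-134.4)),np.sin(np.radians(-134.4))])
print('port',port,'dish top px side',proj(S,(*port,.027)),'wrist',proj(c,(*port,.027)))
cv2.imwrite('pics/side1c.png',cv2.resize(s[170:270,220:370],None,fx=5,fy=5,interpolation=cv2.INTER_CUBIC))
E
```

```text
amber [440.9  59.5] [0.5397 0.0591 0.065 ] 0.09592786263719205 -135.08574405766308
mark [0.5052 0.0254 0.015 ] -135.28 piv 0.0962 284.9
blade [0.4348 0.0469 0.041 ] -155.18 piv 0.0848 237.5
boss [0.4787 0.1192 0.056 ] -176.61 piv 0.0019 155.4
handle tip [0.4361 0.1723 0.054 ] 165.13 piv 0.0698 129.4
amber [287.5 215.9] 0.09393868136345476 -133.84597119161356
blue [337.9 213. ] 0.09582103770316598 -43.712589806021064
green [280.6 191.5] 0.09486363119971009 135.1036798712187
port [0.54113198 0.0589251 ] dish top px side [286.64627743 229.09120283] wrist [423.10830334  62.52183808]
```

View pics/side1c.png

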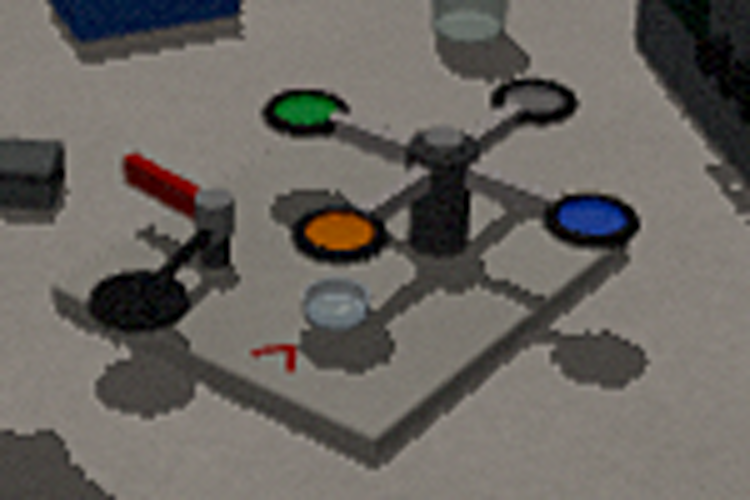

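```bash
python3 - <<'E'
from workcell import robot
print(robot.job_done())
E
```

```text
the job is handed in; nothing more can be done
None
```

I turned the filter wheel clockwise with the closed fingertips until the amber filter sat over the port, with the shutter still closed. Then I pushed the red handle clockwise to its stop, backed off and handed the job in at about 18 s.

**Wheel:** The push took two spokes, green then amber. After one look I found it about 0.75° short and went back to correct it. That first correction moved nothing, and a second one did. Afterwards the amber filter was at about -134.2° and the V mark at -134.4°, a gap of roughly 0.3 mm at the filter's radius. The last wrist picture, taken after opening the shutter, agreed with this to 0.2°. The side camera also agreed within its coarser pixels, its three filters implying -133.7 to -134.9°.

**Shutter:** The force rose to about 11 N at the stop. The handle then pointed at 129.4°, where I expected about 128.3° at the stop. The blade is well clear of the dish.

**Dish and other things:** In the side view the dish sits where the port should be, to within a pixel. The bottle, jar, beaker, tip box, slide box and marker look unmoved in the pictures.

**Checks that disagreed or failed:**
- **Closed shutter:** Before I touched it, the shutter measured about 3° clockwise of the closed position given. I took this as measuring error.
- **Heights:** The filters triangulated at 68 to 71 mm, against the 60 to 70 mm given for their frames.
- **Final wheel check:** The wheel-check script failed on the last picture because the blue filter was out of view, so I measured from the amber filter alone.

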